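Pack hat-shaped spindle collars head to tail in a tray

ROBOT

A 6-joint arm with a two-finger parallel gripper is mounted at the origin on a cart in front of the work surface, level with it; the furniture and walls round the work are solid. World frame = base frame: x ahead of the robot, y to its left, z up, the work surface at z = 0. Lengths are in m, angles in rad, forces in N, time in s.
With the tool pointing down it reaches from about 0.275 to 1 m from the base axis. Payload 8.4 kg.
Tool frame: the origin (TCP) lies at the very end of the fingers, on their centre line; the grasp point (between the pads) lies 19 mm behind it; z points along the fingers, y is the direction in which the jaws open and shut (so a half turn about z gives the same grasp; the last joint's range is limited). The gripper opens to 85 mm and grips with 20 to 120 N. Pads are 22 mm wide; open, the fingers measure 114 mm over their backs; the gripper's body (76 mm by 85 mm) begins 54 mm behind the grasp point. The pads swing forward as they close: fully open they stand 13 mm farther back than shut.
Start: joints at [-1.308, 0.353, 1.633, -0, 1.155, -0.002], TCP at [0.164, -0.603, 0.231] pointing down, gripper open.
Joint ranges: [-2.63, 2.63], [-0.92, 2.1], [0.06, 2.66], [-1.3, 4.44], [0, 2.69], [-3.02, 3.02]. Speed limits (rad/s): [2.22, 2.22, 2.79, 3.14, 3.14, 3.14].

INTERFACE

Orientations are given as a unit quaternion [w, x, y, z].
In Python, from bench import arm gives the robot as it stands.
- The arm moves only by the tool apply_moves, never from a script. Its arguments are lists of equal length, an entry for each row: "slide": the shift along the tool's x, y, z in units of 25 mm (1.0 is 25 mm), a list of three; "dr": the turn, a rotation vector about the tool's x, y, z in rad, a list of three; "jaw": the closure, from 0 (fully open) to 1 (shut). In form: {"slide": [[tx, ty, tz], ...], "dr": [[ax, ay, az], ...], "jaw": [jaw, ...]}. A call has 1 to 8 rows; each row shifts and turns the pose as measured when the row begins, along the tool's axes as they then stand; what a row does not reach is not made up. A row lasts 1/12 s, in which the tool goes at most 41.7 mm and 7.16 degrees, less where a joint would pass 70% of its speed; a pose out of reach is approached as far as the arm can. A call is refused whole if a number of a shift passes 1 or a number of a turn 0.125, either way. A call with a gripper value outside its range is refused whole. The fingers move at their own pace and stop on an object; the grip force is fixed at half the most. Time passes only in rows, so rows that do not move let the fingers close. It gives the time, the measured TCP pose, the force and the opening at its end, in the units of the state.
- arm.get_state(): the state, without advancing time (a new reading comes with each control period).
- arm.grab_frame(name): name is "scene" or "side" or "wrist"; returns the picture (400x640x3 uint8, red, green, blue); there is no depth.
- arm.camera_model(name): a dict with "K" (3x3 intrinsics, pixels), "k1" (the pictures are not rectified: a ray, as slopes to the right and down, at radius r is drawn at 1 + k1 r^2 times it, then the intrinsics apply), "camera_from_world" (4x4, takes a point from world to camera coordinates); the wrist camera has in their place "hand_eye" (4x4, takes a point from camera to tool coordinates, whose origin is the TCP and whose axes are the flange's). Camera axes: x right, y down, z forward; pixel columns grow to the right and rows downward; lengths in m; the calibration is good to about 2 mm. A picture is of the moment at which its call begins: read the wrist's pose just before it. camera_model takes no time and is no camera call.
- arm.job_done(): hands the job in, once; it reports no verdict.
The state is a dict: "clock": time; "joint_pos": joint angles; "qvel": joint speeds; "tau": joint torques, N m; "tool_pos": TCP position; "ee_rot": TCP orientation; "ft_force": force on the tool from outside, world axes, zero at the start; "torque": the same for the moment, N m; "width": opening from 0.0 (shut) to 1.0 (fully open).
Only numpy, scipy, OpenCV 4.12 (cv2) and the standard library are available. Lean on these libraries where they do the work, as an engineer would, in place of code of your own. Each camera call takes 0.05 s, during which the arm holds its last target. There are 200 camera calls.

TASK

Pack the two loose small hat-shaped steel collars into the dark wooden tray with the one that already stands in it, crown up, at one end, so that they make a tight row, alternately crown up, crown down, crown up. Set the other crown-up collar at the free end of the tray first, then the one that stands on its crown between the two, its rim over theirs; each keeps the way up it has now, and all three must stand flat on the tray floor and be let go.

Things in the scene. Friction and masses are not known exactly. Their poses are not given: they have to be found in the camera images.
- tray: fixed shallow tray of dark wood, outside 86 x 184 mm, inside 74 (x) x 172 (y) mm, walls 12 mm high in all, floor 4 mm thick; origin under its centre, on the worktop; y along the row (the long way), z up. A fixed upright board, top 0.165 m high, stands between it and the loose collars; it runs back from about x 0.53, y -0.18: pass over it or round that end
- collar_in_tray: steel hat-shaped collar that stands crown up in the tray near the end on the tray's -y side: round rim 62 mm in diameter and 7 mm thick, at the bottom, with a round crown 28 mm in diameter (26 at its top) on it, 35 mm high in all; about 0.26 kg; origin at the centre of its underside, z up along its axis
- collar_up: the same collar, standing crown up (rim below) on the worktop; origin at the centre of its underside, z up along its axis; can be taken by the crown, free from 7 to 35 mm above the origin. Three collars the same way up do not fit side by side in the tray
- collar_down: the same collar, upside down on the worktop: it stands on its crown, the rim 62 mm in diameter is at the top, 28 to 35 mm above the origin; origin at the centre of the flat end it stands on, z up; can be taken by the edge of the rim. (A larger, lower collar, rim 84 mm in diameter, also stands on the bench and is not needed)
Things that resemble listed ones, but are neither listed nor needed, are in the scene too. What is shaped like the collar_down but blue or pink is not meant.

How it is judged:
By the outcome, as a careful person would: the job done as asked, in the order asked, and still so for the second after the job is handed in, with the robot touching nothing.
It also fails if it takes over 58 s, if anything falls off the work surface, if the arm or the gripper's body presses on something with over 40 N, if the wrist force passes 120 N, or if a joint passes its speed limit or range.

## Working session

There is one attempt and no reset: what is moved stays moved. The work goes in short steps, Python scripts to look and compute and a tool call to move; the robot and the scene stay as the last step left them, time stands still between calls to the robot, and variables do not carry over. Pictures are saved under pics/ and viewed, about 8 in all and at most 12, crops included, and the job is handed in when it is done.

Besides the shell and the picture viewer there is one more tool, called after "Call:" as name(argument=value, ...) on one line, values as JSON. apply_moves: Moves the arm, as the interface text tells. Its arguments: {"type":"object","properties":{"slide":{"type":"array"},"dr":{"type":"array"},"jaw":{"type":"array"}},"required":["slide","dr","jaw"]}

```bash
ls; mkdir -p pics; python3 - <<'E'
from bench import arm
import cv2, numpy as np
print(arm.get_state())
a=arm.grab_frame("scene");b=arm.grab_frame("side")
cv2.imwrite("pics/scene.png",a[...,::-1]);cv2.imwrite("pics/side.png",b[...,::-1])
for n in("scene","side","wrist"):
    print(n,{k:np.round(v,4).tolist() for k,v in arm.camera_model(n).items()})
E
```

```text
pics
{'clock': 0.0, 'joint_pos': array([-1.30839854e+00,  3.53665151e-01,  1.63414071e+00, -1.30984467e-07,
        1.15518367e+00, -2.38993745e-03]), 'qvel': array([-0.00118023, -0.00061942,  0.00070626, -0.00041689, -0.00025161,
       -0.00032671]), 'tau': array([-2.91972181e-03, -6.05268717e+01, -3.42062581e+01, -2.36611195e-04,
        9.42207291e-03,  7.49379780e-06]), 'tool_pos': array([ 0.16344791, -0.60275659,  0.23054824]), 'ee_rot': array([-6.92540527e-04,  9.91248481e-01,  1.32007427e-01, -9.06040647e-05]), 'ft_force': array([-0.08016483, -0.83628142, -0.00410314]), 'torque': array([ 0.00652905, -0.00457593, -0.03202677]), 'width': 1.0030220076530938}
scene {'K': [[483.0667, 0.0, 322.6687], [0.0, 483.0667, 204.1959], [0.0, 0.0, 1.0]], 'k1': -0.0964, 'camera_from_world': [[-0.7565, -0.6535, 0.025, 0.2372], [-0.3304, 0.349, -0.8769, 0.2222], [0.5643, -0.6717, -0.48, 0.8925], [0.0, 0.0, 0.0, 1.0]]}
side {'K': [[380.725, 0.0, 319.8292], [0.0, 380.725, 198.4296], [0.0, 0.0, 1.0]], 'k1': 0.0165, 'camera_from_world': [[-0.9861, -0.1658, -0.012, 0.4197], [-0.096, 0.6272, -0.7729, 0.1759], [0.1356, -0.761, -0.6344, 0.8258], [0.0, 0.0, 0.0, 1.0]]}
wrist {'K': [[283.1282, 0.0, 325.942], [0.0, 283.1282, 196.1882], [0.0, 0.0, 1.0]], 'k1': -0.0403, 'hand_eye': [[0.0009, -0.9495, -0.3138, 0.0798], [1.0, 0.0006, 0.0008, -0.0005], [-0.0005, -0.3138, 0.9495, -0.1437], [0.0, 0.0, 0.0, 1.0]]}
```

View pics/scene.png

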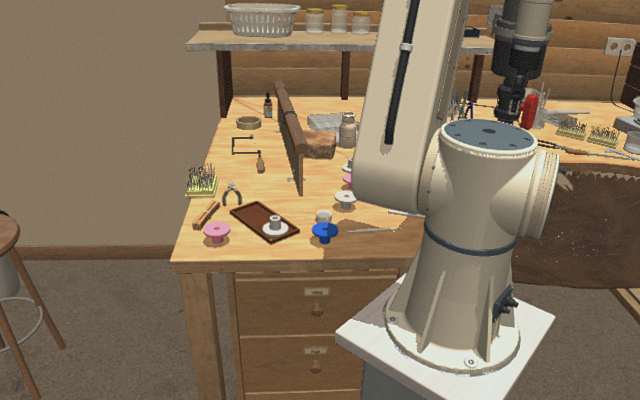

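View pics/side.png

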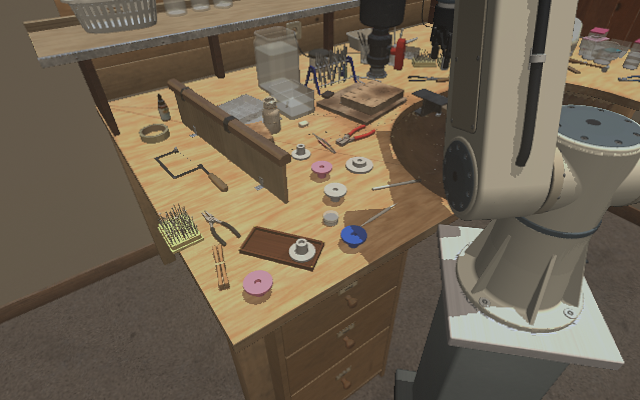

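Side view: the tray is at about (282,248) with its collar at (302,248). A rim-up steel piece is at (335,191), and crown-up pieces are at (301,151) and (360,164); one of those two is probably the larger collar. The pink and blue pieces are distractors. I'll measure these next.

```bash
cat > h.py <<'E'
from bench import arm
import cv2, numpy as np
from scipy.spatial.transform import Rotation as R
def rot(st): return R.from_quat(np.roll(st["ee_rot"],-1)).as_matrix()
def cam(name,st=None):
    m=arm.camera_model(name)
    if name=="wrist":
        T=np.eye(4);T[:3,:3]=rot(st);T[:3,3]=st["tool_pos"]
        W=T@np.array(m["hand_eye"])
    else: W=np.linalg.inv(np.array(m["camera_from_world"]))
    return np.array(m["K"]),m["k1"],W
def cast(c,px,z):
    K,k1,W=c
    u=cv2.undistortPoints(np.array(px,float).reshape(-1,1,2),K,np.array([k1,0,0,0.]))[:,0]
    d=np.c_[u,np.ones(len(u))]@W[:3,:3].T;o=W[:3,3]
    return o+d*((z-o[2])/d[:,2])[:,None]
def proj(c,P):
    K,k1,W=c;P=np.atleast_2d(P);q=(P-W[:3,3])@W[:3,:3];
    s=q[:,:2]/q[:,2:];r=(s**2).sum(1,keepdims=True)
    return s*(1+k1*r)@K[:2,:2].T+K[:2,2]
E
python3 - <<'E'
from h import *
c=cam("side");np.set_printoptions(precision=3,suppress=True)
for n,p,z in[("tray corners",[[255,229],[324,243],[313,268],[240,253]],.012),("intray rim L,R",[[288,251],[315,250]],.011),
 ("A rim",[[291,153],[311,153]],.007),("B rim",[[346,165],[373,165]],.007),("down rim",[[324,190],[347,190]],.035),
 ("board bottom near end",[[286,198]],0),("board far",[[170,85]],.165),("board near",[[290,158]],.165)]:
    q=cast(c,p,z);print(n,q[:,:2].tolist(),np.linalg.norm(q[0]-q[-1]))
im=arm.grab_frame("side")[125:275,225:405]
cv2.imwrite("pics/s2.png",cv2.resize(im,None,fx=4,fy=4,interpolation=cv2.INTER_CUBIC)[...,::-1])
E
```

```text
tray corners [[0.596779906050116, -0.054037574095004315], [0.42100185930171063, -0.03319709113981262], [0.4330355696221667, 0.04579581606607297], [0.6074796174558109, 0.028024081638858167]] 0.08275626360553093
intray rim L,R [[0.4996427525387826, 0.0039935198088530965], [0.43829097334636075, -0.008772929751419967]] 0.0626659640032026
A rim [[0.5882114330339769, -0.4129936730789051], [0.5250361936487015, -0.4224192346562513]] 0.06387450260029588
B rim [[0.4071728723419592, -0.3718461615467378], [0.32612288016729735, -0.38396677661723955]] 0.08195126930804686
down rim [[0.4482289909073351, -0.20476045704193446], [0.38737760608108385, -0.21403081466968266]] 0.06155347728454396
board bottom near end [[0.5535137749611725, -0.1976510708531598]] 0.0
board far [[1.0063474685756082, -0.5139489483749128]] 0.0
board near [[0.5209334983238756, -0.15086222833594565]] 0.0
```

View pics/s2.png

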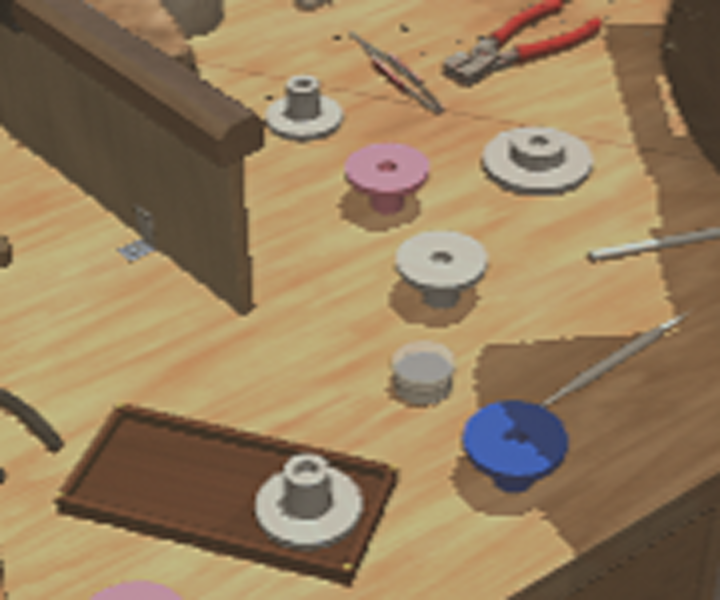

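Sizes settle it. A is 64 mm wide, so it is collar_up at (0.557,-0.418). B is 82 mm, the larger collar that isn't needed. The rim-up steel piece is collar_down at (0.418,-0.209). The tray runs along about world +x, with its free end on the +x side. I'll move over collar_up.

Call:
apply_moves(slide=[[1, -0.2, 0], [1, -0.2, 0], [1, -0.2, 0], [1, -0.2, 0], [1, -0.2, 0], [1, -0.2, 0], [1, -0.2, 0], [1, -0.2, 0]], dr=[[0, 0, 0], [0, 0, 0], [0, 0, 0], [0, 0, 0], [0, 0, 0], [0, 0, 0], [0, 0, 0], [0, 0, 0]], jaw=[0, 0, 0, 0, 0, 0, 0, 0])

```text
clock: 0.82
tool_pos: [0.3479, -0.5097, 0.2281]
ee_rot: [-0.002, 0.992, 0.128, -0.002]
ft_force: [-0.2, -0.3, -0.4]
width: 1.002
```

Call:
apply_moves(slide=[[1, -0.2, 0], [1, -0.2, 0], [1, -0.2, 0], [1, -0.2, 0], [1, -0.2, 0], [1, -0.2, 0], [0.5, -0.1, 0], [0, 0, 0]], dr=[[0, 0, 0], [0, 0, 0], [0, 0, 0], [0, 0, 0], [0, 0, 0], [0, 0, 0], [0, 0, 0.1], [0, 0, 0.1]], jaw=[0, 0, 0, 0, 0, 0, 0, 0])

```text
clock: 1.48
tool_pos: [0.5074, -0.4284, 0.2253]
ee_rot: [-0.004, 1.0, 0.029, -0.002]
ft_force: [-0.2, -0.8, 0.5]
width: 0.998
```

```bash
cat >> h.py <<'E'
def blobs(name,z,save=None,amin=150,st=None):
    st=arm.get_state();c=cam(name,st);im=arm.grab_frame(name)
    if save: cv2.imwrite(save,im[...,::-1])
    hsv=cv2.cvtColor(im,cv2.COLOR_RGB2HSV)
    m=((hsv[...,1]<50)&(hsv[...,2]>110)).astype(np.uint8)
    for k in cv2.findContours(m,cv2.RETR_EXTERNAL,cv2.CHAIN_APPROX_NONE)[0]:
        if cv2.contourArea(k)<amin: continue
        q=cast(c,k[:,0],z)[:,:2].astype(np.float32)
        (x,y),r=cv2.minEnclosingCircle(q)
        print("px",np.round(k[:,0].mean(0)),"xy",round(x,4),round(y,4),"r",round(r,4))
    return st,c,im
E
python3 - <<'E'
from h import *
st,c,im=blobs("wrist",.007,"pics/w1.png")
print(st["tool_pos"],rot(st).round(3).tolist(), proj(c,[.557,-.418,0]))
E
```

```text
px [161. 384.] xy 0.0946 -0.1444 r 0.0537
px [ 36. 362.] xy 0.0807 0.0639 r 0.1128
px [292. 257.] xy 0.3686 -0.3849 r 0.0419
px [161. 229.] xy 0.4051 -0.1967 r 0.0324
px [105. 218.] xy 0.4148 -0.1175 r 0.0185
px [ 24. 179.] xy 0.4679 0.0009 r 0.0306
px [322. 126.] xy 0.5586 -0.42 r 0.0304
px [482. 111.] xy 0.5885 -0.6144 r 0.0164
px [193.  67.] xy 0.6188 -0.2616 r 0.0122
px [596.  62.] xy 0.6547 -0.7488 r 0.0744
px [522.   6.] xy 0.7042 -0.6377 r 0.0225
[ 0.50742512 -0.42839813  0.22528437] [[0.998, 0.058, -0.005], [0.058, -0.998, 0.007], [-0.005, -0.007, -1.0]] [[321.43011431 126.58640235]]
```

View pics/w1.png

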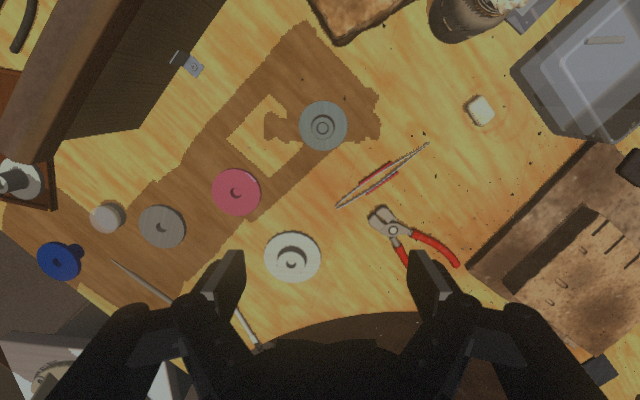

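Call:
apply_moves(slide=[[1, -0.1, 0.9], [1, -0.12, 1], [0.06, 0, 1], [0, 0, 1], [0, 0, 1], [0, 0, 1], [0, 0, 1], [0, 0, 0]], dr=[[0, 0, 0], [0, 0, 0], [0, 0, 0], [0, 0, 0], [0, 0, 0], [0, 0, 0], [0, 0, 0], [0, 0, 0]], jaw=[0.4, 0.4, 0.4, 0.4, 0.4, 0.4, 0.4, 0.4])

```text
clock: 2.2
tool_pos: [0.5587, -0.4211, 0.0468]
ee_rot: [-0.002, 0.999, 0.034, -0.002]
ft_force: [-1.7, 0.6, -0.8]
width: 0.598
```

```bash
python3 - <<'E'
from h import *
st,c,im=blobs("wrist",.035,"pics/w2.png")
print(st["tool_pos"],st["width"],(rot(st).T@(np.array([.5586,-.42,.011])-st["tool_pos"])/.025).round(2))
E
```

```text
px [ 51. 371.] xy 0.4191 -0.2135 r 0.0301
px [606. 203.] xy 0.5962 -0.5879 r 0.0145
px [322. 221.] xy 0.5704 -0.419 r 0.0259
px [ 89. 117.] xy 0.6232 -0.2864 r 0.0107
[ 0.55865315 -0.42112505  0.04680674] 0.5981689745440318 [ 0.01 -0.04  1.43]
```

View pics/w2.png

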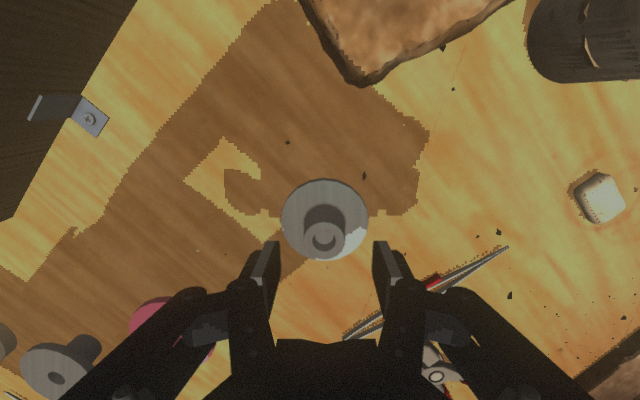

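Collar_up is centred between the fingers, with its crown at about (323,240). Next I'll go down and close.

Call:
apply_moves(slide=[[0, -0.04, 0.7], [0, 0, 0.65], [0, 0, 0.1], [0, 0, 0], [0, 0, 0], [0, 0, 0], [0, 0, 0], [0, 0, 0]], dr=[[0, 0, 0], [0, 0, 0], [0, 0, 0], [0, 0, 0], [0, 0, 0], [0, 0, 0], [0, 0, 0], [0, 0, 0]], jaw=[0.4, 0.4, 0.4, 1, 1, 1, 1, 1])

```text
clock: 2.92
tool_pos: [0.5625, -0.4249, 0.0206]
ee_rot: [0.002, 0.999, 0.035, 0.003]
ft_force: [-0.6, 0.2, -2.3]
width: 0.289
```

Call:
apply_moves(slide=[[0, 0, 0], [0, 0, -0.4], [0, 0, -0.8], [0, 0, -0.8]], dr=[[0, 0, 0], [0, 0, 0], [0, 0, 0], [0, 0, 0]], jaw=[1, 1, 1, 1])

```text
clock: 3.25
tool_pos: [0.5598, -0.4229, 0.0691]
ee_rot: [-0.001, 0.999, 0.035, -0.0]
ft_force: [1.2, -1.2, -2.8]
width: 0.292
```

```bash
python3 - <<'E'
from h import *
st=arm.get_state();im=arm.grab_frame("wrist");s=arm.grab_frame("side")
print(st["tool_pos"],st["width"],st["ft_force"])
s=cv2.resize(s[100:200,250:410],(640,400),interpolation=cv2.INTER_CUBIC)
cv2.imwrite("pics/w3.png",np.vstack([im[150:350],s])[...,::-1])
E
```

```text
[ 0.55982028 -0.42288413  0.06909245] 0.292091365129096 [ 1.22115606 -1.18797225 -2.79820915]
```

View pics/w3.png

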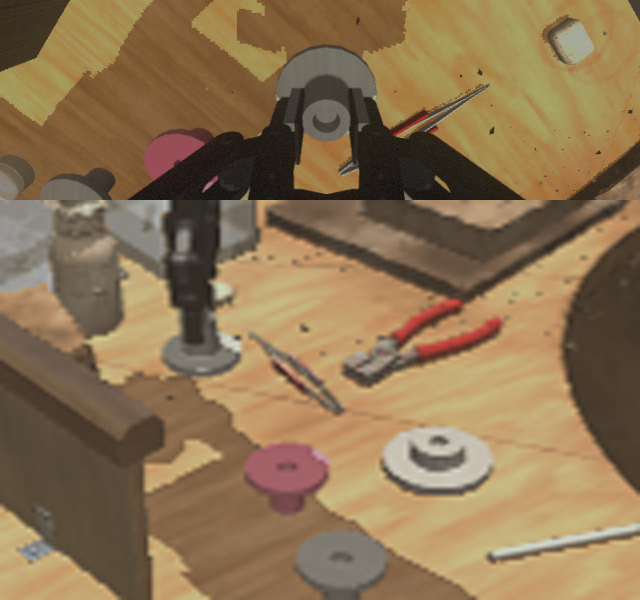

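Collar_up is held upright by the crown, and the weight reads about 2.8 N. I'll lift it clear of the board and carry it over.

Call:
apply_moves(slide=[[0, 0, -1], [0, 0, -1], [0, 0, -1], [0, 0, -1], [0, 0, -1], [0, 0, -1], [0, 0, -1], [0, -0.5, -0.6]], dr=[[0, 0, 0], [0, 0, 0], [0, 0, 0], [0, 0, 0], [0, 0, 0], [0, 0, 0], [0, 0, 0], [0, 0, 0]], jaw=[1, 1, 1, 1, 1, 1, 1, 1])

```text
clock: 4.02
tool_pos: [0.5569, -0.4104, 0.2614]
ee_rot: [-0.001, 0.999, 0.035, -0.002]
ft_force: [0.0, 1.4, -1.2]
width: 0.289
```

Call:
apply_moves(slide=[[0, -1, -0.1], [0, -1, 0], [0, -1, 0], [0, -1, 0], [0, -1, 0], [0, -1, 0], [0, -1, 0], [0, -1, 0]], dr=[[0, 0, 0], [0, 0, 0], [0, 0, 0], [0, 0, 0], [0, 0, 0], [0, 0, 0], [0, 0, 0], [0, 0, 0]], jaw=[1, 1, 1, 1, 1, 1, 1, 1])

```text
clock: 4.68
tool_pos: [0.5401, -0.1999, 0.2629]
ee_rot: [-0.001, 0.999, 0.033, -0.001]
ft_force: [0.2, 1.1, -2.1]
width: 0.286
```

Call:
apply_moves(slide=[[0.2, -1, 0], [0.2, -1, 0], [0.2, -1, 0], [0.2, -1, 0], [0.2, -1, 0], [0, -1, 0], [0, -0.8, 0], [0, 0, 0]], dr=[[0, 0, 0], [0, 0, 0], [0, 0, 0], [0, 0, 0], [0, 0, 0], [0, 0, 0.06], [0, 0, 0.06], [0, 0, 0.06]], jaw=[1, 1, 1, 1, 1, 1, 1, 1])

```text
clock: 5.35
tool_pos: [0.5466, -0.0095, 0.2567]
ee_rot: [-0.003, 0.998, -0.058, -0.005]
ft_force: [-0.2, 0.4, -2.7]
width: 0.285
```

```bash
python3 - <<'E'
from h import *
st=arm.get_state();im=arm.grab_frame("wrist")
print(st["tool_pos"],st["ee_rot"])
np.save("w4st.npy",np.r_[st["tool_pos"],st["ee_rot"]])
cv2.imwrite("pics/w4.png",im[...,::-1])
E
```

```text
[ 0.54663424 -0.0095235   0.25670296] [-0.00335659  0.99827664 -0.05833503 -0.00543247]
```

View pics/w4.png

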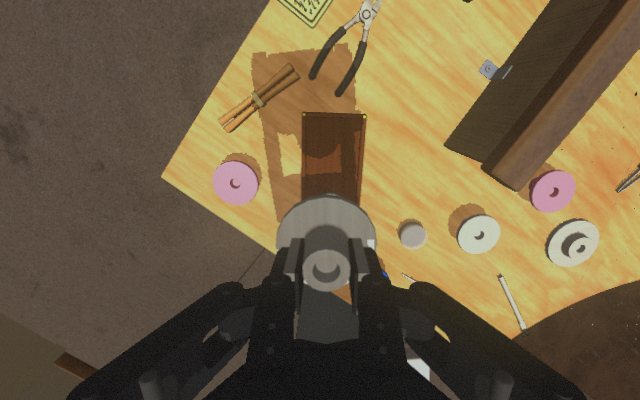

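```bash
cat > held.py <<'E'
from h import *
np.set_printoptions(precision=4,suppress=True)
def held(f,z0,z1,box,cuty):
    im=cv2.imread(f);K,k1,_=cam("side");m=arm.camera_model("wrist")
    c=(np.array(m["K"]),m["k1"],np.array(m["hand_eye"]))
    hsv=cv2.cvtColor(im,cv2.COLOR_BGR2HSV);M=((hsv[...,1]<45)&(hsv[...,2]>80)).astype(np.uint8)
    B=np.zeros_like(M);B[box[0]:box[1],box[2]:box[3]]=1;M=cv2.morphologyEx(M*B,cv2.MORPH_OPEN,np.ones((3,3)))
    k=max(cv2.findContours(M,cv2.RETR_EXTERNAL,cv2.CHAIN_APPROX_NONE)[0],key=cv2.contourArea)[:,0]
    k=k[k[:,1]<cuty]
    for h in np.arange(z0,z1,.003):
        q=cast(c,k,h)
        A=np.c_[2*q[:,:2],np.ones(len(q))];s=np.linalg.lstsq(A,(q[:,:2]**2).sum(1),rcond=None)[0]
        print("h",round(h,3),"ctr",s[:2],"r",np.sqrt(s[2]+s[0]**2+s[1]**2),len(k))
E
python3 - <<'E'
from held import *
v=np.load("w4st.npy");st={"tool_pos":v[:3],"ee_rot":v[3:]};c=cam("wrist",st)
q=cast(c,[[302,114],[366,117],[303,195],[361,205]],.012);print(q)
print("far edge",np.linalg.norm(q[0]-q[1]),"mid",(q[0]+q[1])/2, "inv e from edge",(q[1]-q[0])/np.linalg.norm(q[0]-q[1]))
held("pics/w4.png",.002,.03,(180,290,265,390),232)
E
```

```text
[[ 0.6132  0.016   0.012 ]
 [ 0.5997 -0.0677  0.012 ]
 [ 0.5012  0.0305  0.012 ]
 [ 0.4763 -0.0515  0.012 ]]
far edge 0.08474530481410171 mid [ 0.6064 -0.0259  0.012 ] inv e from edge [-0.1597 -0.9872 -0.    ]
h 0.002 ctr [0.0157 0.0002] r 0.017791154494001326 158
h 0.005 ctr [0.0144 0.0002] r 0.01815754614633909 158
h 0.008 ctr [0.0131 0.0002] r 0.018523937798676875 158
h 0.011 ctr [0.0117 0.0002] r 0.018890329451014647 158
h 0.014 ctr [0.0104 0.0002] r 0.019256721103352418 158
h 0.017 ctr [0.0091 0.0002] r 0.0196231127556902 158
h 0.02 ctr [0.0078 0.0003] r 0.019989504408027978 158
h 0.023 ctr [0.0065 0.0003] r 0.02035589606036575 158
h 0.026 ctr [0.0051 0.0003] r 0.020722287712703524 158
h 0.029 ctr [0.0038 0.0003] r 0.02108867936504129 158
```

```bash
python3 - <<'E'
import re
s=open("held.py").read()
s=s.replace("    k=k[k[:,1]<cuty]\n","    k=np.array([f for r in range(k[:,1].min()+1,cuty) for f in ([k[k[:,1]==r,0].min(),r],[k[k[:,1]==r,0].max(),r]) if (k[:,1]==r).any()],float)\n    print(k[::12].tolist())\n")
open("held.py","w").write(s)
from held import *
held("pics/w4.png",.002,.03,(180,290,265,390),242)
E
```

```text
[[316.0, 198.0], [300.0, 204.0], [291.0, 210.0], [286.0, 216.0], [282.0, 222.0], [279.0, 228.0], [278.0, 234.0], [277.0, 240.0]]
h 0.002 ctr [ 0.0032 -0.    ] r 0.02803772512804435 88
h 0.005 ctr [ 0.0016 -0.    ] r 0.028615135011192748 88
h 0.008 ctr [ 0. -0.] r 0.029192544894341164 88
h 0.011 ctr [-0.0016 -0.    ] r 0.02976995477748956 88
h 0.014 ctr [-0.0031  0.    ] r 0.030347364660637963 88
h 0.017 ctr [-0.0047  0.    ] r 0.030924774543786372 88
h 0.02 ctr [-0.0063  0.    ] r 0.03150218442693477 88
h 0.023 ctr [-0.0079  0.    ] r 0.03207959431008319 88
h 0.026 ctr [-0.0095  0.    ] r 0.032657004193231594 88
h 0.029 ctr [-0.011  0.   ] r 0.033234414076379996 88
```

Call:
apply_moves(slide=[[0, 0, 1], [0, 0, 1], [0, 0, 1], [0, 0, 0.5], [0, 0, 0], [0, 0, 0]], dr=[[0, 0, 0], [0, 0, 0], [0, 0, 0], [0, 0, 0], [0, 0, 0], [0, 0, 0]], jaw=[1, 1, 1, 1, 1, 1])

```text
clock: 5.9
tool_pos: [0.5422, -0.0079, 0.1644]
ee_rot: [-0.003, 0.998, -0.056, -0.006]
ft_force: [0.2, 0.4, -2.2]
width: 0.283
```

```bash
python3 - <<'E'
from h import *
st=arm.get_state();im=arm.grab_frame("wrist")
print(st["tool_pos"],st["ee_rot"],abs(st["qvel"]).max())
np.save("w5st.npy",np.r_[st["tool_pos"],st["ee_rot"]])
cv2.imwrite("pics/w5.png",im[...,::-1])
E
```

```text
[ 0.54223791 -0.00790994  0.16438161] [-0.00283036  0.99843563 -0.0555383  -0.00581188] 0.022494674554825407
```

View pics/w5.png

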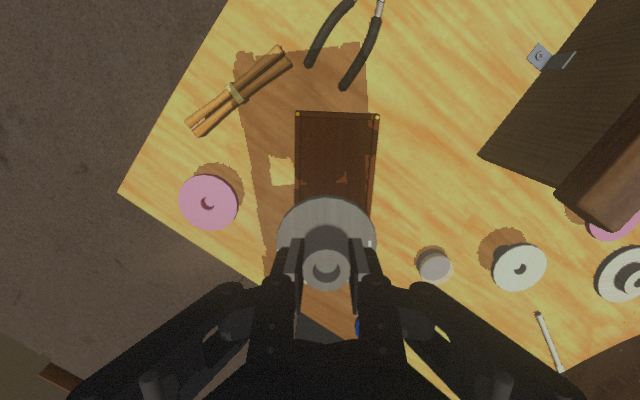

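```bash
python3 - <<'E'
from held import *
v=np.load("w5st.npy");st={"tool_pos":v[:3],"ee_rot":v[3:]};c=cam("wrist",st)
q=cast(c,[[295,111],[379,115],[295,195],[372,212]],.012);print(q[:,:2])
print("far edge",np.linalg.norm(q[0]-q[1]),"mid",(q[0]+q[1])/2, "e left",(q[0]-q[2])/np.linalg.norm(q[0]-q[2]),"e right",(q[1]-q[3])/np.linalg.norm(q[1]-q[3]))
print("down rim ctr",cast(c,[[519,268]],.035),"w4",); print("tool x",rot(st)[:,0],rot(st)[:,2])
for n in("scene","side"): print(n,proj(cam(n),[.6064,-.0259,.012]).round(1),proj(cam(n),[.602,-.013,.012]).round(1))
E
```

```text
[[ 0.6156  0.0159]
 [ 0.6026 -0.0676]
 [ 0.5275  0.0288]
 [ 0.4981 -0.0544]]
far edge 0.08454286304097017 mid [ 0.6091 -0.0258  0.012 ] e left [ 0.9896 -0.144  -0.    ] e right [ 0.9921 -0.1256  0.    ]
down rim ctr [[ 0.4206 -0.2147  0.035 ]] w4
tool x [ 0.9938 -0.1109 -0.0119] [-0.0113  0.0063 -0.9999]
scene [[243.7 205.1]] [[241.  207.4]]
side [[247.7 236.6]] [[247.8 240.6]]
```

Call:
apply_moves(slide=[[0.7, 0.2, 0], [0.56, 0.17, 1], [0, 0, 1], [0, 0, 1], [0, 0, 1], [0, 0, 0.3], [0, 0, 0], [0, 0, 0]], dr=[[0, 0.012, 0.03], [-0.005, 0, 0], [0, 0, 0], [0, 0, 0], [0, 0, 0], [0, 0, 0], [0, 0, 0], [0, 0, 0]], jaw=[1, 1, 1, 1, 1, 1, 1, 1])

```text
clock: 6.62
tool_pos: [0.5819, -0.0227, 0.0639]
ee_rot: [0.0, 0.997, -0.07, 0.009]
ft_force: [0.7, -0.3, -2.4]
width: 0.286
```

```bash
python3 - <<'E'
from held import *
st=arm.get_state();im=arm.grab_frame("wrist")
print(st["tool_pos"],rot(st)[:,0],rot(st)[:,2],abs(st["qvel"]).max())
np.save("w6st.npy",np.r_[st["tool_pos"],st["ee_rot"]])
s=arm.grab_frame("side")[190:290,200:360]; n=arm.grab_frame("scene")[180:260,190:318]
cv2.imwrite("pics/w6.png",im[...,::-1])
s=cv2.resize(s,(480,300),interpolation=cv2.INTER_CUBIC)
cv2.imwrite("pics/w6s.png",np.hstack([cv2.resize(im[:,160:480],(320,400))[:300],s])[...,::-1])
E
```

```text
[ 0.5819 -0.0227  0.0639] [ 0.99   -0.1401  0.0178] [ 0.0178 -0.0013 -0.9998] 0.010604315990931043
```

View pics/w6s.png

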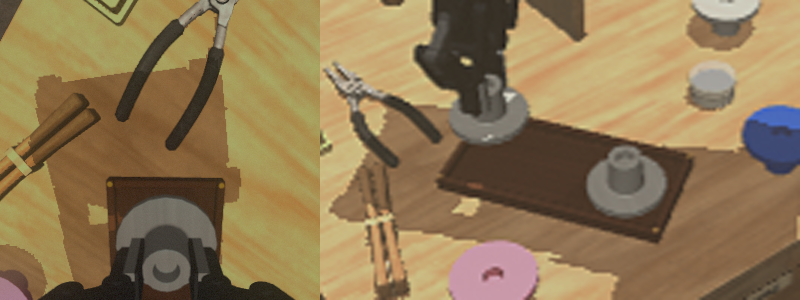

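```bash
python3 - <<'E'
from held import *
v=np.load("w6st.npy");st={"tool_pos":v[:3],"ee_rot":v[3:]};c=cam("wrist",st)
q=cast(c,[[267,178],[384,180]],.012);print(q[:,:2],np.linalg.norm(q[0]-q[1]),q.mean(0))
s=cam("side")
print("intray",cast(s,[[289,251.3],[315.3,251.3],[302,251]],.011)[:,:2])
cr=lambda x,y:[200+(x-320)/3,190+y/3]
print("tray side corners near,",cast(s,[cr(484,108),cr(693,155),cr(658,233),cr(440,182)],.012)[:,:2])
held("pics/w6.png",.011,.026,(180,290,265,390),242)
E
```

```text
[[ 0.6171  0.0151]
 [ 0.604  -0.0677]] 0.08382220492247927 [ 0.6106 -0.0263  0.012 ]
intray [[ 0.4971  0.0046]
 [ 0.4369 -0.0049]
 [ 0.4675 -0.001 ]]
tray side corners near, [[ 0.6008 -0.0643]
 [ 0.4209 -0.0376]
 [ 0.4339  0.045 ]
 [ 0.6099  0.021 ]]
[[317.0, 198.0], [300.0, 204.0], [291.0, 210.0], [285.0, 216.0], [282.0, 222.0], [285.0, 228.0], [283.0, 234.0], [279.0, 240.0]]
h 0.011 ctr [-0.0005  0.0004] r 0.028772202487596883 88
h 0.014 ctr [-0.002   0.0005] r 0.02933017072561215 88
h 0.017 ctr [-0.0036  0.0005] r 0.029888138963627405 88
h 0.02 ctr [-0.0051  0.0005] r 0.030446107201642657 88
h 0.023 ctr [-0.0067  0.0005] r 0.03100407543965793 88
```

Call:
apply_moves(slide=[[-0.31, -0.02, 0], [0, 0, 0.4], [0, 0, 0.4], [0, 0, 0.3], [0, 0, 0]], dr=[[0, -0.018, 0], [0, 0, 0], [0, 0, 0], [0, 0, 0], [0, 0, 0]], jaw=[1, 1, 1, 1, 1])

```text
clock: 7.18
tool_pos: [0.5767, -0.0207, 0.0386]
ee_rot: [-0.001, 0.998, -0.07, 0.003]
ft_force: [-1.0, 0.8, -2.7]
width: 0.289
```

```bash
python3 - <<'E'
from held import *
st=arm.get_state()
print(st["tool_pos"],rot(st)[:,0],rot(st)[:,1],rot(st)[:,2],st["ft_force"])
E
```

```text
[ 0.5767 -0.0207  0.0386] [ 0.9902 -0.1398  0.0067] [-0.1398 -0.9902 -0.0022] [ 0.0069  0.0013 -1.    ] [-0.9894  0.8293 -2.731 ]
```

Call:
apply_moves(slide=[[-0.09, 0, 0.3], [0, 0, 0.2], [0, 0, 0.1], [0, 0, 0]], dr=[[0, -0.006, 0], [0, 0, 0], [0, 0, 0], [0, 0, 0]], jaw=[1, 1, 1, 1])

```text
clock: 7.52
tool_pos: [0.5743, -0.0203, 0.0222]
ee_rot: [-0.001, 0.998, -0.07, -0.0]
ft_force: [-3.4, 0.3, 11.3]
width: 0.288
```

Contact came at 11 N with the TCP at z 0.022, which fits the tray floor (a wall would have met it about 8 mm higher). I'll release and rise.

Call:
apply_moves(slide=[[0, 0, -0.03], [0, 0, 0], [0, 0, 0], [0, 0, -0.5], [0, 0, -1], [0, 0, -1], [0, 0, -1], [0, 0, -1]], dr=[[0, 0, 0], [0, 0, 0], [0, 0, 0], [0, 0, 0], [0, 0, 0], [0, 0, 0], [0, 0, 0], [0, 0, 0]], jaw=[0.5, 0.4, 0.4, 0.4, 0.4, 0.4, 0.4, 0.4])

```text
clock: 8.18
tool_pos: [0.5712, -0.0205, 0.1368]
ee_rot: [-0.001, 0.998, -0.07, -0.005]
ft_force: [1.7, 0.8, 0.2]
width: 0.598
```

Call:
apply_moves(slide=[[0, 0, -1], [0, 0, -1], [-1, 0, -1], [-1, 0, -0.6], [-1, 0, 0], [-1, 0, 0], [0, 0, 0], [0, 0, 0]], dr=[[0, 0, 0], [0, 0, 0], [0, 0, 0], [0, 0, 0], [0, 0, 0], [0, 0, 0], [0, 0, 0], [0, 0, 0]], jaw=[0, 0, 0, 0, 0, 0, 0, 0])

```text
clock: 8.85
tool_pos: [0.4732, -0.0066, 0.2466]
ee_rot: [-0.001, 0.998, -0.07, 0.005]
ft_force: [0.7, 0.1, 0.2]
width: 0.999
```

```bash
python3 - <<'E'
from held import *
st=arm.get_state();print(st["tool_pos"],rot(st)[:,0],rot(st)[:,2])
st,c,im=blobs("wrist",.011,"pics/w7.png",300)
np.save("w7st.npy",np.r_[st["tool_pos"],st["ee_rot"]])
E
```

```text
[ 0.4732 -0.0066  0.2466] [ 0.9901 -0.1402  0.0101] [ 0.0105  0.0021 -0.9999]
px [393. 344.] xy 0.1549 -0.0773 r 0.0296
px [416. 193.] xy 0.4169 -0.1267 r 0.0189
px [590. 200.] xy 0.3707 -0.383 r 0.0418
px [488. 187.] xy 0.4115 -0.2284 r 0.0329
px [325. 169.] xy 0.4689 -0.0042 r 0.0311
px [225. 134.] xy 0.5356 0.1249 r 0.0322
px [326.  88.] xy 0.5716 -0.0199 r 0.0305
```

View pics/w7.png

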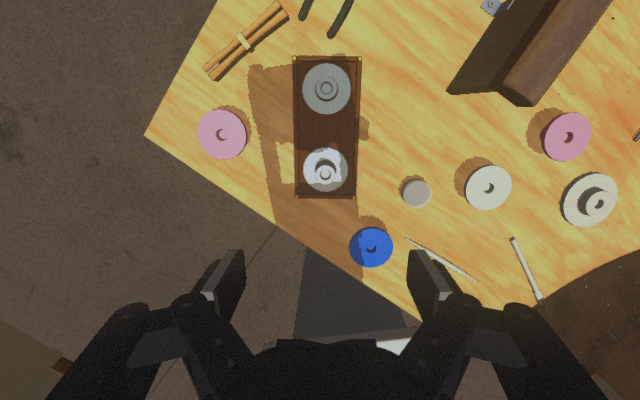

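The w7 view shows both crown-up collars standing in the tray at (326,88) and (325,169). Their centres are 104 mm apart, so the middle collar, which needs 90 mm, fits. Next is collar_down.

```bash
python3 - <<'E'
from held import *
st,c,im=blobs("wrist",.035,None,300)
R_=rot(st);print(st["tool_pos"],(R_.T@(np.array([.420,-.214,.10])-st["tool_pos"])/.025).round(2))
E
```

```text
px [393. 344.] xy 0.1799 -0.0737 r 0.0279
px [417. 193.] xy 0.4263 -0.1194 r 0.018
px [590. 200.] xy 0.3819 -0.3598 r 0.0392
px [488. 187.] xy 0.4201 -0.2151 r 0.0308
px [325. 169.] xy 0.4743 -0.0048 r 0.029
px [223. 133.] xy 0.5363 0.1168 r 0.0301
px [326.  88.] xy 0.5702 -0.0197 r 0.0287
[ 0.4732 -0.0066  0.2464] [-1.    8.53  5.82]
```

Call:
apply_moves(slide=[[-0.2, 1, 0], [-0.2, 1, 0], [-0.2, 1, 0], [-0.2, 1, 0], [-0.2, 1, 0], [0, 1, 0], [0, 1, 0], [0, 1, 0.5]], dr=[[0, 0, 0], [0, 0, 0], [0, 0, 0], [0, 0, 0], [0, 0, 0], [0, 0, 0], [0, 0, 0], [0, 0, 0]], jaw=[0.05, 0.05, 0.05, 0.05, 0.05, 0.05, 0.05, 0.05])

```text
clock: 9.62
tool_pos: [0.4283, -0.2083, 0.2338]
ee_rot: [-0.001, 0.998, -0.067, 0.007]
ft_force: [1.4, -0.5, -0.2]
width: 0.95
```

Call:
apply_moves(slide=[[0, 0.5, 1], [0, 0, 1], [0, 0, 1], [0, 0, 1], [0, 0, 1], [0, 0, 0.5], [0, 0, 0], [0, 0, 0]], dr=[[0, 0, 0], [0, 0, 0], [0, 0, 0], [0, 0, 0], [0, 0, 0], [0, 0, 0], [0, 0, 0], [0, 0, 0]], jaw=[0.05, 0.05, 0.05, 0.05, 0.05, 0.05, 0.05, 0.05])

```text
clock: 10.28
tool_pos: [0.4342, -0.2325, 0.0873]
ee_rot: [-0.0, 0.997, -0.071, 0.007]
ft_force: [0.1, 1.0, 0.4]
width: 0.95
```

```bash
python3 - <<'E'
from held import *
st,c,im=blobs("wrist",.035,"pics/w8.png",300)
R_=rot(st);print(st["tool_pos"],R_[:,2],(R_.T@(np.array([.420,-.2147,.055])-st["tool_pos"])/.025).round(2))
E
```

```text
px [203. 241.] xy 0.4268 -0.1352 r 0.0169
px [505. 247.] xy 0.386 -0.3684 r 0.0368
px [ 25. 215.] xy 0.4677 0.0018 r 0.0128
px [ 59. 200.] xy 0.473 -0.0294 r 0.0274
px [433. 146.] xy 0.4745 -0.3151 r 0.0298
px [28. 76.] xy 0.5647 -0.0436 r 0.0275
[ 0.4342 -0.2325  0.0873] [ 0.0143 -0.0002 -0.9999] [-0.68 -0.62  1.28]
```

Call:
apply_moves(slide=[[-0.4, -0.4, 0], [-0.28, -0.22, 0], [0, 0, 0], [0, 0, 0]], dr=[[0, -0.014, 0], [0, 0, 0], [0, 0, 0], [0, 0, 0]], jaw=[0.05, 0.05, 0.05, 0.05])

```text
clock: 10.67
tool_pos: [0.4202, -0.2139, 0.0903]
ee_rot: [-0.0, 0.997, -0.071, 0.002]
ft_force: [0.7, 0.5, -0.1]
width: 0.949
```

```bash
python3 - <<'E'
from held import *
st,c,im=blobs("wrist",.035,"pics/w9.png",300)
R_=rot(st);print(st["tool_pos"],R_[:,2],(R_.T@(np.array([.420,-.2147,.010])-st["tool_pos"])/.025).round(2))
cv2.imwrite("pics/w9.png",im[...,::-1])
E
```

```text
px [221. 221.] xy 0.426 -0.1336 r 0.0171
px [524. 228.] xy 0.3844 -0.3662 r 0.037
px [ 41. 192.] xy 0.4679 0.0013 r 0.0129
px [321. 207.] xy 0.4197 -0.2153 r 0.0305
px [ 74. 181.] xy 0.4718 -0.027 r 0.0276
px [446. 119.] xy 0.4757 -0.3072 r 0.0283
px [ 7. 43.] xy 0.5729 -0.0155 r 0.0127
px [43. 47.] xy 0.5637 -0.0415 r 0.0276
[ 0.4202 -0.2139  0.0903] [ 0.0032 -0.0002 -1.    ] [-0.01  0.04  3.21]
```

View pics/w9.png

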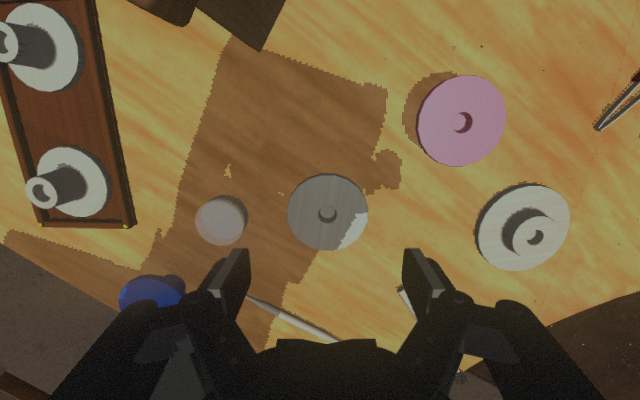

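Collar_down is centred between the open fingers at (321,207), and both sides are clear. I'll descend and close.

Call:
apply_moves(slide=[[0, 0.04, 1], [0, 0, 1], [0, 0, 0.8], [0, 0, 0.2], [0, 0, 0], [0, 0, 0]], dr=[[0, 0, 0], [0, 0, 0], [0, 0, 0], [0, 0, 0], [0, 0, 0], [0, 0, 0]], jaw=[0.05, 0.05, 0.05, 0.05, 0.05, 0.05])

```text
clock: 11.22
tool_pos: [0.4249, -0.217, 0.0176]
ee_rot: [0.002, 0.997, -0.071, 0.007]
ft_force: [-0.2, 0.7, -0.5]
width: 0.947
```

Call:
apply_moves(slide=[[-0.2, -0.05, 0.3], [0, 0, 0], [0, 0, 0], [0, 0, 0], [0, 0, 0], [0, 0, 0], [0, 0, 0]], dr=[[0, -0.014, 0], [0, 0, 0], [0, 0, 0], [0, 0, 0], [0, 0, 0], [0, 0, 0], [0, 0, 0]], jaw=[0.05, 0.05, 1, 1, 1, 1, 1])

```text
clock: 11.8
tool_pos: [0.4219, -0.2159, 0.0136]
ee_rot: [0.003, 0.998, -0.071, 0.002]
ft_force: [-0.9, 0.4, -2.9]
width: 0.694
```

Call:
apply_moves(slide=[[0, 0, 0], [0, 0, -0.4], [0, 0, -0.8], [0, 0, -1], [0, 0, -1], [0, 0, 0]], dr=[[0, 0, 0], [0, 0, 0], [0, 0, 0], [0, 0, 0], [0, 0, 0], [0, 0, 0]], jaw=[1, 1, 1, 1, 1, 1])

```text
clock: 12.3
tool_pos: [0.4197, -0.2145, 0.0971]
ee_rot: [0.002, 0.998, -0.071, -0.001]
ft_force: [1.0, -0.7, -2.2]
width: 0.692
```

```bash
cat > st.py <<'E'
from held import *
st=arm.get_state();R_=rot(st);print(st["tool_pos"],"X",R_[:,0],"Z",R_[:,2],st["width"],st["ft_force"])
E
python3 - <<'E'
from st import *
im=arm.grab_frame("wrist");cv2.imwrite("pics/w10.png",im[...,::-1])
held("pics/w10.png",-.034,-.006,(160,330,240,410),240)
E
```

```text
[ 0.4197 -0.2145  0.0971] X [ 0.99   -0.1409 -0.0017] Z [-0.0022 -0.003  -1.    ] 0.692483974590342 [ 0.965  -0.6763 -2.2057]
[[312.0, 219.0], [294.0, 225.0], [285.0, 231.0], [279.0, 237.0]]
h -0.034 ctr [ 0.0065 -0.0001] r 0.027439298216358703 42
h -0.031 ctr [ 0.0045 -0.0001] r 0.028189811672111837 42
h -0.028 ctr [ 0.0025 -0.0001] r 0.028940325127864958 42
h -0.025 ctr [ 0.0005 -0.0001] r 0.02969083858361809 42
h -0.022 ctr [-0.0015 -0.0001] r 0.030441352039371226 42
h -0.019 ctr [-0.0035 -0.0001] r 0.031191865495124357 42
h -0.016 ctr [-0.0055 -0.0001] r 0.03194237895087748 42
h -0.013 ctr [-0.0075 -0.0001] r 0.03269289240663061 42
h -0.01 ctr [-0.0095 -0.0001] r 0.03344340586238375 42
h -0.007 ctr [-0.0115 -0.0001] r 0.0341939193181369 42
```

Call:
apply_moves(slide=[[0, -0.4, -1], [0, -1, -0.6], [0, -1, 0], [0, -1, 0], [0, -1, 0], [0, -1, 0], [0, -1, 0], [0, -1, 0]], dr=[[0, 0, 0], [0, 0, 0], [0, 0, 0], [0, 0, 0], [0, 0, 0], [0, 0, 0], [0, 0, 0], [0, 0, 0]], jaw=[1, 1, 1, 1, 1, 1, 1, 1])

```text
clock: 13.02
tool_pos: [0.4422, -0.0268, 0.1316]
ee_rot: [0.001, 0.997, -0.074, -0.004]
ft_force: [0.8, 0.2, -3.6]
width: 0.698
```

Call:
apply_moves(slide=[[0.9, 0, 0], [1, 0, 0], [1, 0, 0], [0, 0, 0], [0, 0, 0]], dr=[[0, 0, 0], [0, 0, 0], [0, 0, 0], [0, 0, 0], [0, 0, 0]], jaw=[1, 1, 1, 1, 1])

```text
clock: 13.43
tool_pos: [0.512, -0.0312, 0.1248]
ee_rot: [0.001, 0.997, -0.071, -0.009]
ft_force: [-1.3, 0.3, -3.0]
width: 0.695
```

```bash
python3 - <<'E'
from st import *
print((R_.T@(np.array([.522,-.0123,.075])-st["tool_pos"])/.025).round(2))
E
```

```text
[ 0.512  -0.0312  0.1248] X [ 0.9898 -0.1414 -0.0176] Z [-0.0179 -0.0004 -0.9998] 0.6949874300159312 [-1.3347  0.2619 -3.0171]
[ 0.32 -0.81  1.99]
```

Call:
apply_moves(slide=[[0.3, -0.4, 0], [0, -0.41, 0], [0, 0, 0.7], [0, 0, 0.7], [0, 0, 0], [0, 0, 0]], dr=[[0, 0.018, 0], [0, 0, 0], [0, 0, 0], [0, 0, 0], [0, 0, 0], [0, 0, 0]], jaw=[1, 1, 1, 1, 1, 1])

```text
clock: 13.93
tool_pos: [0.5196, -0.0081, 0.0869]
ee_rot: [0.001, 0.997, -0.072, -0.001]
ft_force: [0.1, 0.1, -2.9]
width: 0.696
```

```bash
python3 - <<'E'
from st import *
print((R_.T@(np.array([.522,-.0123,.050])-st["tool_pos"])/.025).round(2))
im=arm.grab_frame("wrist");s=arm.grab_frame("side")[190:290,210:350]
cv2.imwrite("pics/w11.png",im[...,::-1])
cv2.imwrite("pics/w11s.png",np.hstack([im[40:340,160:480],cv2.resize(s,(420,300),interpolation=cv2.INTER_CUBIC)])[...,::-1])
E
```

```text
[ 0.5196 -0.0081  0.0869] X [ 0.9898 -0.1427 -0.0011] Z [-0.0015 -0.0024 -1.    ] 0.6963401820617448 [ 0.0935  0.1133 -2.9324]
[0.12 0.15 1.47]
```

View pics/w11s.png

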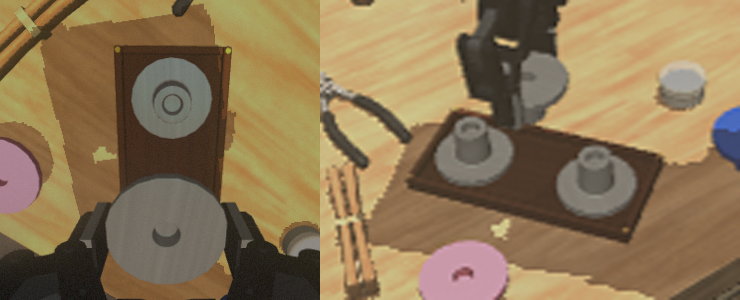

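The 12 allowed views are used up. The last one shows the held collar level over the gap and both crown-up collars flat in the tray. From here I'll check by numbers.

```bash
cat > q.py <<'E'
from st import *
def ups():
    "crown-up collars in tray from the scene-fixed side camera and wrist (rim plane .011)"
    for n in("wrist","side"): print(n); blobs(n,.011,None,150)
E
python3 - <<'E'
from q import *
ups()
E
```

```text
[ 0.5199 -0.0083  0.0874] X [ 0.9898 -0.1428 -0.0004] Z [-0.0008 -0.0024 -1.    ] 0.695559960431259 [-0.3206 -0.1934 -3.173 ]
wrist
px [606. 371.] xy 0.2746 -0.2945 r 0.0566
px [469. 286.] xy 0.4172 -0.1286 r 0.017
px [326. 271.] xy 0.4527 0.001 r 0.0556
px [331. 138.] xy 0.5717 -0.0199 r 0.0304
px [604.   6.] xy 0.6414 -0.2248 r 0.0123
side
px [302. 250.] xy 0.4701 -0.0064 r 0.0346
px [261. 240.] xy 0.5753 -0.0231 r 0.0362
px [518. 293.] xy 0.0055 0.0136 r 0.2125
px [282. 216.] xy 0.5478 -0.1121 r 0.0349
px [359. 164.] xy 0.3688 -0.3772 r 0.0417
px [479.  31.] xy -0.2279 -1.8606 r 0.3509
px [90. 17.] xy 2.286 -1.8094 r 0.3605
px [578. 145.] xy -0.5154 -1.3099 r 1.3576
px [229.  68.] xy 0.9795 -1.4602 r 1.1156
px [175.   7.] xy 1.7947 -2.1406 r 0.2037
```

Call:
apply_moves(slide=[[0.12, 0.15, 0.6], [0, 0, 0.5], [0, 0, 0], [0, 0, 0]], dr=[[0, 0, 0], [0, 0, 0], [0, 0, 0], [0, 0, 0]], jaw=[1, 1, 1, 1])

```text
clock: 14.47
tool_pos: [0.5261, -0.0132, 0.0635]
ee_rot: [0.001, 0.997, -0.072, 0.004]
ft_force: [-0.1, 0.3, -3.1]
width: 0.694
```

```bash
python3 - <<'E'
from q import *
ups()
print((R_.T@(np.array([.522,-.0123,.02])-st["tool_pos"])/.025).round(2))
E
```

```text
[ 0.5261 -0.0132  0.0635] X [ 0.9896 -0.1437  0.008 ] Z [ 0.0077 -0.0027 -1.    ] 0.6940417074826135 [-0.1445  0.2862 -3.0539]
wrist
px [326. 271.] xy 0.4755 -0.0061 r 0.0494
px [326. 153.] xy 0.5717 -0.0198 r 0.0304
px [625.   7.] xy 0.6398 -0.2228 r 0.0109
side
px [302. 250.] xy 0.4701 -0.0064 r 0.0346
px [260. 240.] xy 0.5753 -0.0231 r 0.0362
px [518. 294.] xy 0.0055 0.0136 r 0.2125
px [281. 222.] xy 0.5461 -0.0895 r 0.0334
px [359. 164.] xy 0.3688 -0.3772 r 0.0417
px [479.  31.] xy -0.2279 -1.8606 r 0.3509
px [90. 18.] xy 2.2747 -1.8213 r 0.3594
px [570. 137.] xy -0.4384 -1.3085 r 1.3319
px [229.  71.] xy 0.9545 -1.4121 r 1.1231
px [175.   7.] xy 1.7947 -2.1406 r 0.2037
[-0.18 -0.02  1.74]
```

Call:
apply_moves(slide=[[-0.18, -0.02, 0], [0, 0, 0.5], [0, 0, 0.4], [0, 0, 0]], dr=[[0, -0.008, 0], [0, 0, 0], [0, 0, 0], [0, 0, 0]], jaw=[1, 1, 1, 1])

```text
clock: 14.9
tool_pos: [0.5229, -0.0118, 0.0435]
ee_rot: [0.001, 0.997, -0.072, 0.002]
ft_force: [-0.2, 0.9, -2.9]
width: 0.691
```

```bash
python3 - <<'E'
from st import *
print((R_.T@(np.array([.522,-.0123,.018])-st["tool_pos"])/.025).round(2))
E
```

```text
[ 0.5229 -0.0118  0.0435] X [ 0.9896 -0.1438  0.0036] Z [ 0.0034 -0.0014 -1.    ] 0.6908524739403533 [-0.1735  0.921  -2.9076]
[-0.03  0.02  1.02]
```

Call:
apply_moves(slide=[[-0.05, 0.02, 0.3], [0, 0, 0.25], [0, 0, 0.2], [0, 0, 0.15], [0, 0, 0]], dr=[[0, -0.004, 0], [0, 0, 0], [0, 0, 0], [0, 0, 0], [0, 0, 0]], jaw=[1, 1, 1, 1, 1])

```text
clock: 15.32
tool_pos: [0.5215, -0.0121, 0.0195]
ee_rot: [0.0, 0.997, -0.072, -0.001]
ft_force: [-0.2, -0.1, -3.2]
width: 0.694
```

```bash
python3 st.py
```

```text
[ 0.5215 -0.0121  0.0195] X [ 0.9896 -0.1437 -0.001 ] Z [-0.0011 -0.0007 -1.    ] 0.69431403250999 [-0.1605 -0.0773 -3.2152]
```

Almost down and no contact yet, so I'll creep the last millimetres.

Call:
apply_moves(slide=[[0, 0, 0.08], [0, 0, 0.06], [0, 0, 0]], dr=[[0, 0, 0], [0, 0, 0], [0, 0, 0]], jaw=[1, 1, 1])

```text
clock: 15.57
tool_pos: [0.5221, -0.0121, 0.0172]
ee_rot: [0.0, 0.997, -0.072, -0.0]
ft_force: [0.8, -1.4, -2.7]
width: 0.696
```

Call:
apply_moves(slide=[[0, 0, 0.06], [0, 0, 0.06], [0, 0, 0]], dr=[[0, 0, 0], [0, 0, 0], [0, 0, 0]], jaw=[1, 1, 1])

```text
clock: 15.82
tool_pos: [0.5231, -0.0122, 0.0175]
ee_rot: [0.0, 0.997, -0.072, 0.001]
ft_force: [-0.6, 1.5, -3.4]
width: 0.697
```

Call:
apply_moves(slide=[[0, 0, 0.12], [0, 0, 0.12], [0, 0, 0]], dr=[[0, 0, 0], [0, 0, 0], [0, 0, 0]], jaw=[1, 1, 1])

```text
clock: 16.07
tool_pos: [0.5249, -0.0123, 0.0178]
ee_rot: [0.0, 0.997, -0.072, 0.002]
ft_force: [0.5, -0.2, -3.4]
width: 0.696
```

```bash
python3 - <<'E'
from st import *
print(st["joint_pos"],st["tau"],st["torque"])
for _ in range(3):
    blobs("side",.011,None,400);s=arm.get_state();print(s["tool_pos"],s["ft_force"])
E
```

```text
[ 0.5249 -0.0123  0.0178] X [ 0.9896 -0.1435  0.0046] Z [ 0.0044 -0.0012 -1.    ] 0.6960526202749571 [ 0.4897 -0.2401 -3.4348]
[-0.0256  0.5041  1.9956 -0.0018  0.6375  1.6906] [ -0.0091 -59.5747 -21.1303  -0.0158   0.3427   0.0028] [0.0072 0.0393 0.0334]
px [521. 297.] xy 0.0055 0.0136 r 0.2125
px [469.  34.] xy -0.2061 -1.8586 r 0.3465
px [568. 139.] xy -0.7271 -1.3253 r 1.4456
px [223.  60.] xy 1.0374 -1.4005 r 1.0408
[ 0.5254 -0.0123  0.0177] [ 1.1991 -0.7683 -2.3442]
px [521. 297.] xy 0.0055 0.0136 r 0.2125
px [469.  34.] xy -0.2061 -1.8586 r 0.3465
px [566. 135.] xy -0.7271 -1.3253 r 1.4456
px [221.  61.] xy 1.0374 -1.4005 r 1.0408
[ 0.5252 -0.0123  0.0171] [-0.3381 -0.0845 -3.3771]
px [521. 297.] xy 0.0055 0.0136 r 0.2125
px [469.  34.] xy -0.2061 -1.8586 r 0.3465
px [223.  68.] xy 0.9947 -1.3209 r 1.0593
px [567. 137.] xy -0.7271 -1.3253 r 1.4456
[ 0.5253 -0.0123  0.0169] [-0.6128  0.083   8.4323]
```

Contact reads +8 N at TCP z 0.017, as expected for the tray floor. I'll release and rise.

Call:
apply_moves(slide=[[0, 0, 0], [0, 0, 0], [0, 0, 0], [0, 0, 0], [0, 0, -0.4], [0, 0, -0.8], [0, 0, -1], [0, 0, -1]], dr=[[0, 0, 0], [0, 0, 0], [0, 0, 0], [0, 0, 0], [0, 0, 0], [0, 0, 0], [0, 0, 0], [0, 0, 0]], jaw=[0.2, 0.1, 0, 0, 0, 0, 0, 0])

```text
clock: 16.88
tool_pos: [0.5207, -0.0121, 0.0941]
ee_rot: [0.001, 0.997, -0.072, -0.003]
ft_force: [0.4, 0.6, 0.0]
width: 0.995
```

Call:
apply_moves(slide=[[0, 0, -1], [0, 0, -1], [-0.5, 0, -1], [-1, 0, -1], [-1, 0, -1], [-0.5, 0, -0.6], [0, 0, 0], [0, 0, 0]], dr=[[0, 0, 0], [0, 0, 0], [0, 0, 0], [0, 0, 0], [0, 0, 0], [0, 0, 0], [0, 0, 0], [0, 0, 0]], jaw=[0, 0, 0, 0, 0, 0, 0, 0])

```text
clock: 17.55
tool_pos: [0.446, -0.0009, 0.2505]
ee_rot: [0.0, 0.997, -0.072, 0.002]
ft_force: [0.1, -0.8, 0.7]
width: 1.001
```

```bash
python3 - <<'E'
from st import *
c=cam("wrist",st);im=arm.grab_frame("wrist");cv2.imwrite("pics/w12.png",im[...,::-1])
hsv=cv2.cvtColor(im,cv2.COLOR_RGB2HSV);M=((hsv[...,1]<50)&(hsv[...,2]>90)).astype(np.uint8)
g=cv2.cvtColor(im,cv2.COLOR_RGB2GRAY)
for n,xy,z in(("up",(.5716,-.0199),.011),("mid",(.5233,-.0125),.039),("in",(.4689,-.0042),.011)):
    print(n,proj(c,[*xy,z]).round(1))
for k in cv2.findContours(M,cv2.RETR_EXTERNAL,cv2.CHAIN_APPROX_NONE)[0]:
    if cv2.contourArea(k)>400: print(cv2.boundingRect(k),cv2.contourArea(k),[ (lambda q:(round(q[0][0],4),round(q[0][1],4),round(q[1],4)))(cv2.minEnclosingCircle(cast(c,k[:,0],z)[:,:2].astype(np.float32))) for z in (.011,.039)])
E
```

```text
[ 0.446  -0.0009  0.2505] X [ 0.9896 -0.1438  0.0042] Z [ 0.0042 -0.0008 -1.    ] 1.0013235068853479 [ 0.1367 -0.8488  0.6532]
up [[326.5  64.4]]
mid [[326.2 105.2]]
in [[325.8 147.7]]
(262, 320, 161, 31) 1741.5 [(0.1507, 0.015, 0.1387), (0.178, 0.013, 0.1286)]
(405, 159, 27, 26) 499.0 [(0.4176, -0.1265, 0.0189), (0.4254, -0.1181, 0.0175)]
(566, 151, 55, 55) 2191.5 [(0.3706, -0.3825, 0.0419), (0.3819, -0.3555, 0.0388)]
(203, 85, 42, 51) 1286.5 [(0.5373, 0.1255, 0.0323), (0.5364, 0.1155, 0.0299)]
(300, 38, 52, 133) 5333.5 [(0.5196, -0.0133, 0.0827), (0.52, -0.0132, 0.0767)]
```

```bash
python3 - <<'E'
from held import *
st=arm.get_state()
def fit(n,c,im,z,ctr,amin,amax):
    # radial edge search around the projected rim, at given plane height
    hsv=cv2.cvtColor(im,cv2.COLOR_RGB2HSV);M=((hsv[...,1]<50)&(hsv[...,2]>80))
    P=[]
    for a in np.deg2rad(np.r_[amin:amax:4]):
        for r in np.arange(.040,.02,-.0003):
            p=np.array([ctr[0]+r*np.cos(a),ctr[1]+r*np.sin(a),z]);u=proj(c,p)[0].round().astype(int)
            if M[u[1],u[0]]: P.append(p[:2]);break
    q=np.array(P);A=np.c_[2*q,np.ones(len(q))];s=np.linalg.lstsq(A,(q**2).sum(1),rcond=None)[0]
    r=np.sqrt(s[2]+s[:2]@s[:2]);print(n,"z",z,"ctr",s[:2],"r",r,"resid sd",np.std(np.hypot(*(q-s[:2]).T)-r),len(q))
W=(cam("wrist",st),arm.grab_frame("wrist"));S=(cam("side"),arm.grab_frame("side"))
for z in(.032,.039,.046):
    for lab,rg in(("+y arc",(50,115)),("-y arc",(230,295))): fit("wrist mid "+lab,*W,z,(.5225,-.0125),*rg)
    # side camera looks from +y: its free silhouette edge is the far/upper rim arc
    fit("side mid upper arc",*S,z,(.5225,-.0125),200,340)
fit("wrist up",*W,.011,(.5716,-.0199),-60,100);fit("wrist in",*W,.011,(.4689,-.0042),110,300)
E
```

```text
wrist mid +y arc z 0.032 ctr [ 0.5244 -0.006 ] r 0.025941719449282533 resid sd 0.0004540044836701751 17
wrist mid -y arc z 0.032 ctr [ 0.5239 -0.0137] r 0.02976821520438143 resid sd 0.00037201258581442 17
side mid upper arc z 0.032 ctr [ 0.527 -0.016] r 0.031583320643720714 resid sd 0.0011927462763628807 35
wrist mid +y arc z 0.039 ctr [ 0.5244 -0.0062] r 0.025464876843145558 resid sd 0.0004410093873691218 17
wrist mid -y arc z 0.039 ctr [ 0.5239 -0.0138] r 0.029075906179543424 resid sd 0.0003636115648400027 17
side mid upper arc z 0.039 ctr [ 0.5244 -0.0126] r 0.028489058122731423 resid sd 0.0009530413551258734 35
wrist mid +y arc z 0.046 ctr [ 0.5246 -0.006 ] r 0.024643545138574512 resid sd 0.0004071309272926189 17
wrist mid -y arc z 0.046 ctr [ 0.5238 -0.0141] r 0.02815337947353388 resid sd 0.0003616468438446528 17
side mid upper arc z 0.046 ctr [ 0.5223 -0.0073] r 0.027112993937322118 resid sd 0.0009574843247821531 33
wrist up z 0.011 ctr [ 0.5718 -0.0198] r 0.030626264675431565 resid sd 0.0003368577018459412 40
wrist in z 0.011 ctr [ 0.4687 -0.0039] r 0.030725680159719732 resid sd 0.0004305742572991895 48
```

All three collars check out numerically:
- **Crown-up collars:** neither has moved, at (.572,-.020) and (.469,-.004).
- **Middle collar:** it is at (.524,-.0125), with its rim at the expected 0.039 m; the wrist and side views agree at that height.

The gripper is well clear, so I'm handing in.

```bash
python3 -c "
from bench import arm
print(arm.job_done())"
```

```text
the job is handed in; nothing more can be done
None
```

I set collar_up at the free end of the tray first, then collar_down on its crown between the two crown-up collars. Both were let go, the arm was drawn clear, and I handed in at about 17.7 s.

**Position:** in the last camera measurements both crown-up collars still stood where they were, 104 mm apart. The middle collar is about 48 mm from one and 56 mm from the other. It needs about 45 mm on each side, so it sits 3–4 mm off centre towards the free end.

**Standing flat:** contact with the tray floor came at the expected height. The wrist and side views agree on the middle collar's position only if its rim is at about 39 mm, which is right for standing on the floor.

**Checks that fell short:**
- The arc fits of the middle rim came out small (25–29 mm radius against 31 mm), because only short arcs were visible. I relied on their centres, not their sizes.
- The final placing was checked by measurements only, because the 12-picture viewing limit was reached. My last attempt to view a picture was refused.

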